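# Snap a key fob shut with the stand pliers and put it in the key tray

## Robot

A 7-joint arm with a two-finger parallel gripper is mounted at the origin on the work surface. World frame = base frame: x ahead of the robot, y to its left, z up, the work surface at z = 0. Lengths are in m, angles in rad, forces in N, time in s.
With the tool pointing down it reaches from about 0.4 to 0.85 m from the base axis. Payload 4.5 kg.
Tool frame: the origin (TCP) lies midway between the tips of the shut fingers; the grasp point (between the pads) lies 19 mm behind it; z points along the fingers, y is the line along which they close (so a half turn about z gives the same grasp; the last joint's range is limited). The gripper opens to 88 mm and grips with 3 to 60 N. Pads are 18 mm wide; open, the fingers measure 123 mm over their backs; the gripper's body (75 mm by 187 mm) begins 45 mm behind the grasp point.
Start: joints at [-1.08, 0.689, -0.195, 1.565, 0.157, 0.902, -0.215], TCP at [0.276, 0.561, 0.214] pointing down, gripper open.
Joint ranges: [-3.01, 3.01], [-0.46, 2.08], [-1.47, 1.51], [0.13, 2.56], [-1, 4.14], [0.04, 2.09], [-2.66, 2.66]. Speed limits (rad/s): [2.57, 2.57, 3.14, 3.14, 3.14, 3.14, 3.14].

## Interface

Orientations are given as a unit quaternion [x, y, z, w].
In Python, from plant import r gives the robot as it stands.
- The arm moves only by the shell command python3 inch.py 'ROWS' [OPENING] [FORCE]. ROWS is a JSON list of rows, 1 to 5 of them, each written [[dx, dy, dz], turn]: dx, dy, dz in m, then a turn about the tool's z in rad; each row is the pose to reach, as a shift and turn from the pose commanded when the command began, along the tool's axes at that moment; what a row does not reach only later rows make up. A row lasts 1/8 s, in which the tool goes at most 0.0625 m and 0.188 rad, less where a joint would pass 70% of its speed; a pose out of reach is approached as far as the arm can. OPENING is the opening from 0.0 (shut) to 1.0 (fully open), set as the command begins (- or left out keeps the last). The fingers move at their own pace and stop on an object; FORCE is the grip in N (left out, the last holds). Time passes only in rows, so rows that do not move let the fingers close. It prints the time, the measured TCP pose, the force, the opening and the grip force at its end. Input that does not fit is refused with a message, and nothing moves.
- r.get_state(): the state, without advancing time (a new reading comes with each control period).
- r.camera(name): name is "side" or "top" or "wrist"; returns the picture (400x640x3 uint8, blue, green, red); there is no depth.
- r.get_calibration(name): a dict with "mtx" (3x3 intrinsics, pixels), "cam_to_world" (4x4, takes a point from camera to world coordinates). Camera axes: x right, y up, looking along -z (the intrinsics and any distortion apply to the point x, -y, -z); pixel columns grow to the right and rows downward; lengths in m; the calibration is good to about 2 mm. A picture is of the moment at which its call begins: read the wrist's pose just before it. get_calibration takes no time and is no camera call; for the wrist camera it gives the pose at the moment of the call.
- r.sign_off(): hands the job in; it is judged then, once.
The state is a dict: "time_s": time; "joint_positions": joint angles; "qd": joint speeds; "joint_torque": joint torques, N m; "position": TCP position; "tcp_rot": TCP orientation; "wrist_force": force on the tool from outside, world axes, zero at the start; "ft_torque": the same for the moment, N m; "opening": opening from 0.0 (shut) to 1.0 (fully open); "finger_force": force on a finger pad.
Only numpy, scipy, OpenCV 4.12 (cv2) and the standard library are available. Lean on these libraries where they do the work, as an engineer would, in place of code of your own. Each camera call takes 0.05 s, during which the arm holds its last target. There are 200 camera calls.

## Task

Slide the open wooden key fob, stud end first and stud up, into the open jaws of the snap pliers on the stand and let go of it; then press the pliers' red upper handle down until the fob's strap clicks shut. Let the handle spring back up, take the fob out and lay it gently in the green key tray, strap up, without disturbing the vase, the candle or the picture frame.

Things in the scene. Friction and masses are not known exactly. Their poses are not given: they have to be found in the camera images.
- fob: Loose dark wooden key fob, a bar 126 x 38 x 12 mm (last 22 mm of the head 30 mm wide), about 0.13 kg, lying flat, strap on top. Origin: centre of the bar's underside. +x points to the head (stud end, x = +63 mm), z up. A flat steel key ring reaches from the tail (x = -63) to x = -87 mm. An aluminium strap 15 mm wide is hinged on top at x = -32 mm and carries the stud.
- fob_grip (a point): The place to grip the fob across its 38 mm width (fingers closing along the fob's y): x = -48 mm of the fob, 6 mm above its underside, 86 mm behind the stud.
- stud (a point): Centre of the top of the round brass press-stud cap, 24 mm across, on the strap's end over x = +38 mm of the fob. It stands 27 mm above the fob's underside while the strap is ajar (28.5 mm at the cap's front edge), 20 mm when snapped shut.
- strap (a joint): Strap hinge angle of the fob: about -0.015 = ajar, as at the start; about 0.085 rad = snapped fully shut. A click spring resists at first, with up to 20 N at the stud, passes its dead centre at about 0.045 rad, then pulls the strap shut by itself and keeps it shut.
- stand: Snap pliers in a wooden desk stand, fixed to the table. Origin on the table under the jaws' centre; the fob slides in along the stand's +x, z up. Lower jaw and a wooden loading shelf before it (x = -138 to -13 mm, y = -40 to +40 mm) are level, 18 mm above the table; the fob rests on both. A back stop 8 mm higher has its face at x = +26 mm: head against it, the stud is at x = +1 mm, under the die.
- anvil (a point): Centre of the lower jaw's top face, 18 mm above the table, same axes as the stand. The die on the upper arm (26 x 28 mm) comes down over this point; open, the die is 41 mm above it at its centre and 36 mm at its lowest edge.
- jaw_hinge (a point): Hinge of the pliers' upper arm, 45 mm above the table at y = +70 mm of the stand; its axis is the stand's x. The arm (at most 26 mm wide in x) runs from here over the jaws, square to the fob, to the handle end at about y = -130 mm.
- handle_press (a point): Where to press: top of the red upper handle (24 mm wide, 100 mm long), 185 mm from the hinge along the arm; about 127 mm above the table when open, about 74 mm with the die down on a shut stud. It moves with the handle on an arc about the hinge.
- handle (a joint): Angle of the pliers' upper arm: 0 = open, held up by its spring; grows as the handle is pressed down; a shut stud is reached at about 0.30 rad, the end stop is at 0.325 rad. Pressing at handle_press takes 3 to 6 N for the spring and up to 13 N while the stud clicks. It springs back to 0 when let go.
- tray: Green key tray fixed to the table, 200 mm along its x by 140 mm along its y, walls 20 mm high and 5 mm thick, floor 5 mm thick. Origin: centre of its underside. The fob fits in it lying along the tray's x, either way round.
- vase: Amber glass bottle vase, 84 mm across, 170 mm tall, standing loose. Origin at the centre of its foot. Leave it alone.
- candle: Candle in a glass, 72 mm across, 78 mm tall, standing loose. Origin at the centre of its foot. Leave it alone.
- frame: White picture frame, 130 mm wide and 100 mm tall, standing loose. Origin at the middle of its foot. Leave it alone.

How it is judged:
By the outcome, as a careful person would: the job done as asked, in the order asked, and still so for the second after the job is handed in, with the robot touching nothing.
It also fails if it takes over 67 s, if anything falls off the work surface, if the arm or the gripper's body presses on something with over 40 N, if the wrist force passes 120 N, or if a joint passes its speed limit or range.

## Working session

There is one attempt and no reset: what is moved stays moved. The work goes in short steps, Python scripts to look and compute and a shell command to move; the robot and the scene stay as the last step left them, time stands still between calls to the robot, and variables do not carry over. Pictures are saved under pics/ and viewed, at most 10 in all, crops included, and the job is handed in when it is done.

```bash
ls; mkdir -p pics; python3 - <<'E'
from plant import r
import cv2,numpy as np
s=r.get_state();print(s['time_s'],s['position'],s['tcp_rot'],s['opening'])
for n in("side","top"):
    im=r.camera(n);cv2.imwrite(f'pics/{n}0.png',im);c=r.get_calibration(n);print(n,np.round(c['mtx'],1).tolist(),np.round(c['cam_to_world'],3).tolist(),[k for k in c])
E
```

```text
inch.py
pics
plant.py
0.0 [0.2754188  0.56028767 0.21360898] [ 2.26395959e-01  9.74034919e-01 -9.09642085e-04 -1.38111683e-04] 1.0019776124442958
side [[422.2, 0.0, 314.9], [0.0, 422.2, 200.2], [0.0, 0.0, 1.0]] [[-0.984, 0.095, -0.152, 0.465], [-0.18, -0.487, 0.855, 0.802], [0.007, 0.868, 0.496, 0.569], [0.0, 0.0, 0.0, 1.0]] ['mtx', 'cam_to_world']
top [[377.3, 0.0, 317.0], [0.0, 377.3, 200.7], [0.0, 0.0, 1.0]] [[0.007, 0.983, -0.182, 0.453], [-1.0, 0.011, 0.023, 0.02], [0.025, 0.182, 0.983, 0.909], [0.0, 0.0, 0.0, 1.0]] ['mtx', 'cam_to_world']
```

View pics/top0.png

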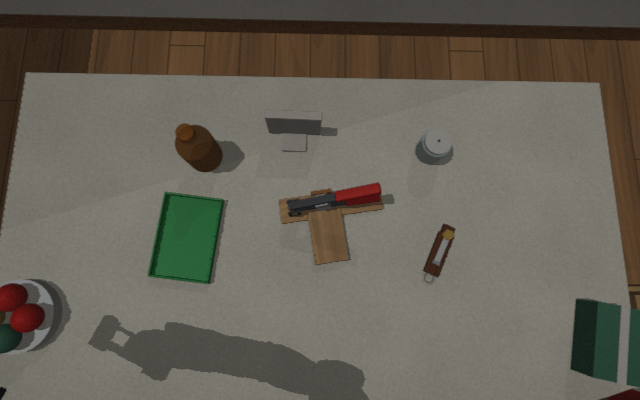

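View pics/side0.png

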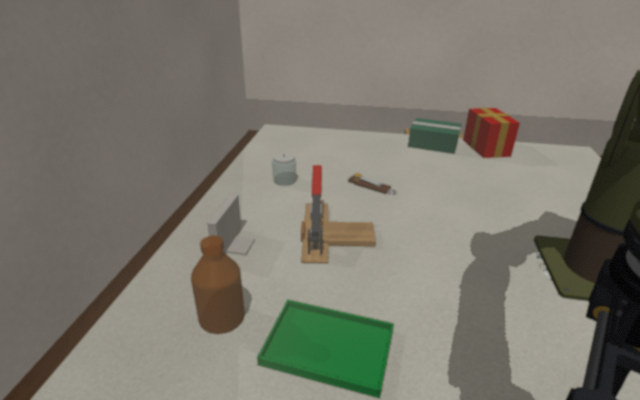

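The top view shows the tray at about (187,238), the stand's shelf at (330,238), the red handle at (358,195), and the fob at (440,252) with its brass stud at (448,235) and ring at (429,278). The vase is at (200,150), the frame at (293,125) and the candle at (437,145). The side view agrees.

```bash
cat > h.py <<'E'
from plant import r
import cv2,numpy as np
from scipy.spatial.transform import Rotation as R
def ray(c,uv):
    M=np.array(c['mtx']);T=np.array(c['cam_to_world'])
    d=np.linalg.inv(M)@np.array([uv[0],uv[1],1.]);d=T[:3,:3]@(d*[1,-1,-1]);return T[:3,3],d
def plane(c,uv,z):
    o,d=ray(c,uv);return (o+d*(z-o[2])/d[2])
def proj(c,p):
    T=np.array(c['cam_to_world']);q=(T[:3,:3].T@(np.array(p)-T[:3,3]))*[1,-1,-1];q=np.array(c['mtx'])@q;return q[:2]/q[2]
def tri(c1,a,c2,b):
    o1,d1=ray(c1,a);o2,d2=ray(c2,b);A=np.c_[d1,-d2];t=np.linalg.lstsq(A,o2-o1,rcond=None)[0]
    p,q=o1+d1*t[0],o2+d2*t[1];return (p+q)/2,np.linalg.norm(p-q)
def big(mask):
    cs,_=cv2.findContours(mask.astype(np.uint8),cv2.RETR_EXTERNAL,cv2.CHAIN_APPROX_NONE);return max(cs,key=cv2.contourArea)
def rect(c,cnt,z):
    w=np.array([plane(c,p,z)[:2] for p in cnt[:,0]],np.float32)*1000
    return cv2.minAreaRect(w)
E
python3 - <<'E'
from h import *
im=cv2.imread('pics/top0.png');c=r.get_calibration('top')
hsv=cv2.cvtColor(im,cv2.COLOR_BGR2HSV);H,S,V=cv2.split(hsv)
def roi(m,x0,x1,y0,y1):
    o=np.zeros_like(m);o[y0:y1,x0:x1]=m[y0:y1,x0:x1];return o
g=roi((H>45)&(H<75)&(S>100),120,250,170,300)
print('tray',rect(c,big(g),.018))
f=roi((S>90)&(V>30),415,470,215,275);print('fob',rect(c,big(f),.012),cv2.minAreaRect(big(f)))
st=roi((S>100)&(V>95)&(H>12)&(H<30),430,465,215,250);b=big(st);print('stud',cv2.minEnclosingCircle(b),plane(c,cv2.minEnclosingCircle(b)[0],.027))
w=roi((S>70)&(H>8)&(H<25)&(V>60),300,360,222,275);print('shelf',rect(c,big(w),.018),[plane(c,p[0],.018)[:2].round(3).tolist() for p in cv2.approxPolyDP(big(w),3,True)])
rd=roi((H<8)&(S>150)&(V>60),300,400,170,220);print('red',cv2.minAreaRect(big(rd)),cv2.boxPoints(cv2.minAreaRect(big(rd))).tolist())
cv2.imwrite('pics/crop1.png',cv2.resize(im[165:285,270:470],None,fx=4,fy=4,interpolation=cv2.INTER_CUBIC))
E
```

```text
tray ((528.56396484375, 304.79815673828125), (142.05682373046875, 198.18296813964844), 83.27650451660156)
fob ((504.5898742675781, -294.188232421875), (36.88576889038086, 123.7093734741211), 65.97341918945312) ((439.6885681152344, 249.57379150390625), (15.790637016296387, 51.096885681152344), 21.370620727539062)
stud ((448.0, 234.0), 5.000100135803223) [ 0.53989309 -0.31049912  0.027     ]
shelf ((522.6056518554688, -28.64638900756836), (100.68334197998047, 80.09913635253906), 9.00443172454834) [[0.566, 0.018], [0.468, 0.0], [0.48, -0.074], [0.567, -0.061]]
red ((358.15386962890625, 195.76922607421875), (18.04268455505371, 45.49894714355469), 78.69007110595703) [[334.0769348144531, 191.3845977783203], [378.6923522949219, 182.46153259277344], [382.2308044433594, 200.1538543701172], [337.6153869628906, 209.07691955566406]]
```

View pics/crop1.png

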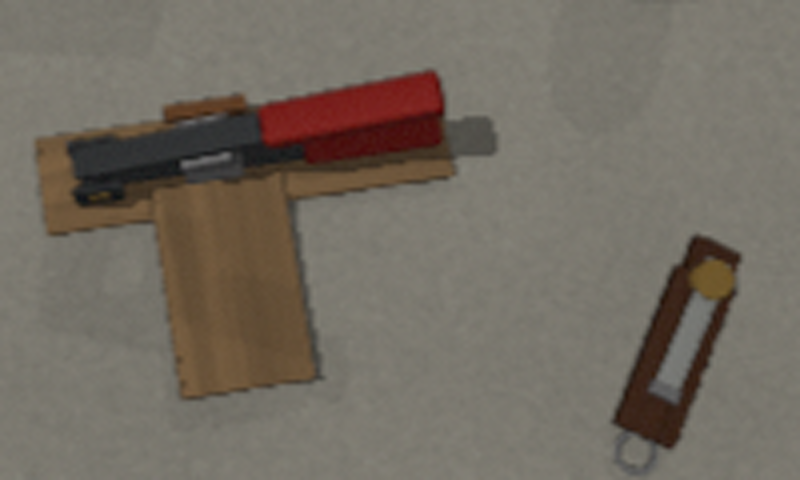

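The crop shows the shelf's near edge running from crop (180,397) to (320,378). The red handle's top runs from (262,125) to (437,75). The fob's stud is at (713,280), with the strap on top and the ring at (635,455). The sizes match the given ones: tray 142x198 mm, fob 37x124 mm, and the stud 39 mm from the fob's centre. Next I move above the fob.

```bash
cat > go.py <<'E'
# go.py x y z yaw_deg(tool y dir): prints tool-axis shift and turn
import sys
from h import *
x,y,z,a=map(float,sys.argv[1:5]);s=r.get_state();Q=R.from_quat(s['tcp_rot']).as_matrix()
d=Q.T@(np.array([x,y,z])-s['position']);cur=np.degrees(np.arctan2(Q[1,1],Q[0,1]))
t=-((a-cur+90)%180-90)
print('shift',d.round(4),'turn',np.radians(t).round(4),'| yaw',cur.round(2),'z-axis',Q[:,2].round(4),'pos',np.round(s['position'],4),'t',s['time_s'],'F',np.round(s['wrist_force'],1))
E
python3 go.py .45 -.27 .2 66
```

```text
shift [-0.5229 -0.6682  0.0149] turn -0.0379 | yaw 63.83 z-axis [-6.0e-04 -1.5e-03 -1.0e+00] pos [0.2755 0.5604 0.2137] t 0.1 F [-0.9 -0.9  0.3]
```

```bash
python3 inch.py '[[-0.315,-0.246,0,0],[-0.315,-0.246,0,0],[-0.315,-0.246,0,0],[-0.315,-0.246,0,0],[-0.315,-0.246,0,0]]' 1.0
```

```text
refused: ROWS must be rows with the three-number parts in brackets of their own. Nothing was moved.
```

The error is about the shape of the input: rows with the three-number parts in brackets of their own. Fixing that and sending the same move.

```bash
python3 inch.py '[[[-0.315,-0.246,0],0],[[-0.315,-0.246,0],0],[[-0.315,-0.246,0],0],[[-0.315,-0.246,0],0],[[-0.315,-0.246,0],0]]' 1.0; python3 go.py .45 -.27 .2 66
```

```text
time_s: 0.72
position: [0.4125, 0.2777, 0.2143]
tcp_rot: [0.226, 0.974, -0.0, 0.0]
wrist_force: [1.0, 0.7, 0.4]
opening: 1.004
finger_force: 0.0
shift [-0.2752 -0.475   0.0144] turn -0.0377 | yaw 63.84 z-axis [-0.e+00 -2.e-04 -1.e+00] pos [0.4125 0.2777 0.2143] t 0.725 F [1.  0.7 0.4]
```

```bash
python3 inch.py '[[[-0.275,-0.475,0],-0.038],[[-0.275,-0.475,0],-0.038],[[-0.275,-0.475,0],-0.038],[[-0.275,-0.475,0],-0.038],[[-0.275,-0.475,0],-0.038]]' >/dev/null; python3 go.py .45 -.27 .2 66
```

```text
shift [-0.1114 -0.2087  0.0143] turn 0.0004 | yaw 66.02 z-axis [ 2.e-04  1.e-04 -1.e+00] pos [ 0.433  -0.034   0.2144] t 1.35 F [ 2.1 -0.1  0.2]
```

```bash
python3 inch.py '[[[-0.111,-0.209,0.014],0],[[-0.111,-0.209,0.014],0],[[-0.111,-0.209,0.014],0],[[-0.111,-0.209,0.014],0],[[-0.111,-0.209,0.014],0]]' >/dev/null; python3 go.py .45 -.27 .2 66; python3 - <<'E'
from h import *
c=r.get_calibration('wrist');im=r.camera('wrist');cv2.imwrite('pics/w1.png',im)
print(np.round(c['cam_to_world'],3).tolist(),np.round(c['mtx'],1).tolist(),proj(c,[.5046,-.2942,.012]))
hsv=cv2.cvtColor(im,cv2.COLOR_BGR2HSV);H,S,V=cv2.split(hsv)
m=(S>90)&(V>30);b=big(m);print(cv2.minAreaRect(b),rect(c,b,.010))
E
```

```text
shift [-0.0004  0.0034 -0.0005] turn -0.0082 | yaw 65.53 z-axis [-0.001  -0.0017 -1.    ] pos [ 0.4482 -0.273   0.1996] t 1.975 F [0.3 0.  0.1]
[[0.415, -0.868, -0.274, 0.377], [0.91, 0.395, 0.127, -0.241], [-0.002, -0.302, 0.953, 0.369], [0.0, 0.0, 0.0, 1.0]] [[312.0, 0.0, 321.8], [0.0, 312.0, 202.2], [0.0, 0.0, 1.0]] [325.85719647 221.76055432]
((537.8475341796875, 180.59347534179688), (143.70457458496094, 217.00079345703125), 58.49573516845703) ((566.3929443359375, -48.86033630371094), (188.12551879882812, 236.7908477783203), 8.558767318725586)
```

View pics/w1.png

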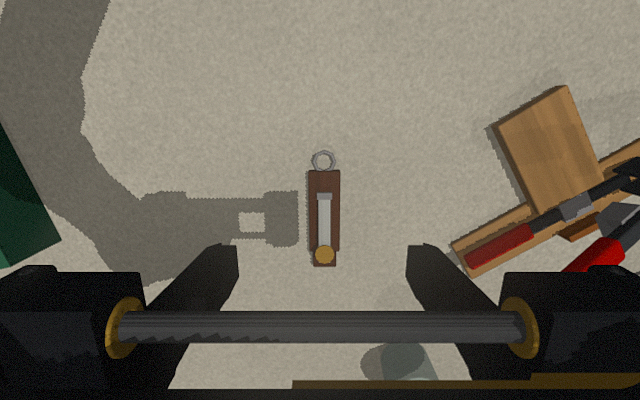

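The wrist view shows the fob upright in the picture, columns 307–340 and rows 170–266, with the stud at (324,254) and the ring at (323,160). The shelf's near edge runs from about (497,127) to (567,86). I measure both here.

```bash
python3 - <<'E'
from h import *
im=cv2.imread('pics/w1.png');c=r.get_calibration('wrist')
hsv=cv2.cvtColor(im,cv2.COLOR_BGR2HSV);H,S,V=cv2.split(hsv)
def roi(m,x0,x1,y0,y1):
    o=np.zeros_like(m);o[y0:y1,x0:x1]=m[y0:y1,x0:x1];return o
b=big(cv2.morphologyEx(roi((S>90)&(V>30),290,360,165,275).astype(np.uint8),cv2.MORPH_CLOSE,np.ones((5,5))))
for z in(.004,.012):print('fob',z,rect(c,b,z))
b=big(roi((S>110)&(V>100)&(H>12)&(H<30),300,350,235,275));q=cv2.minEnclosingCircle(b);print('stud',q,plane(c,q[0],.027))
b=big(roi((S>70)&(H>8)&(H<25)&(V>110),480,640,70,230));cv2
for p in cv2.approxPolyDP(b,4,True):print(p[0],plane(c,p[0],.018)[:2].round(4))
E
```

```text
fob 0.004 ((504.92144775390625, -292.6285400390625), (37.66551208496094, 126.69441223144531), 66.69654083251953)
fob 0.012 ((502.1300354003906, -291.4313049316406), (36.84148025512695, 123.92265319824219), 66.69637298583984)
stud ((324.23016357421875, 253.91270446777344), 9.675644874572754) [ 0.53723822 -0.3068927   0.027     ]
[567  85] [0.4665 0.0058]
[499 126] [ 0.4784 -0.0704]
[540 214] [ 0.5992 -0.0518]
[602 181] [0.5882 0.0224]
[607 166] [0.5726 0.0305]
[639 156] [0.5757 0.0652]
[639 141] [0.5583 0.0674]
[599 164] [0.5665 0.0226]
```

```bash
python3 go.py .459 -.273 .003 66.5
```

```text
shift [-0.0109  0.0011  0.1967] turn -0.0126 | yaw 65.78 z-axis [-9.e-04  4.e-04 -1.e+00] pos [ 0.4488 -0.2696  0.1998] t 2.025 F [-0.4  0.9  0.2]
```

```bash
python3 inch.py '[[[-0.011,0.001,0.06],-0.013],[[-0.011,0.001,0.12],-0.013],[[-0.011,0.001,0.16],-0.013],[[-0.011,0.001,0.185],-0.013],[[-0.011,0.001,0.19],-0.013]]' 0.7 |head -4; python3 go.py .459 -.273 .003 66.5
```

```text
time_s: 2.65
position: [0.4595, -0.269, 0.0092]
tcp_rot: [0.2, 0.98, 0.001, -0.002]
wrist_force: [-0.6, 1.2, -0.4]
shift [-0.0012 -0.0039  0.0062] turn 0.0074 | yaw 66.92 z-axis [-0.0027  0.0026 -1.    ] pos [ 0.4595 -0.269   0.0092] t 2.65 F [-0.6  1.2 -0.4]
```

```bash
python3 inch.py '[[[0,-0.002,0.006],0],[[0,-0.002,0.006],0]]' >/dev/null; python3 go.py .459 -.273 .003 66.5
```

```text
shift [0.0008 0.0003 0.0021] turn 0.0044 | yaw 66.75 z-axis [ 1.e-03 -4.e-04 -1.e+00] pos [ 0.4596 -0.2736  0.0051] t 2.9 F [ 0.3  0.1 -0.3]
```

```bash
python3 inch.py '[[[0,0,0.002],0],[[0,0,0.002],0],[[0,0,0.002],0],[[0,0,0.002],0],[[0,0,0.002],0]]' 0.0 35; python3 inch.py '[[[0,0,0],0],[[0,0,-0.02],0],[[0,0,-0.08],0],[[0,0,-0.08],0],[[0,0,-0.08],0]]'; python3 go.py .39 -.05 .08 99
```

```text
time_s: 3.52
position: [0.4592, -0.2736, 0.0024]
tcp_rot: [0.201, 0.979, 0.0, 0.0]
wrist_force: [0.5, 0.4, 0.2]
opening: 0.151
finger_force: 0.0
time_s: 4.15
position: [0.4588, -0.2736, 0.0822]
tcp_rot: [0.202, 0.979, -0.0, -0.0]
wrist_force: [0.0, -0.2, -0.4]
opening: 0.005
finger_force: 0.0
shift [0.1516 0.1782 0.0022] turn -0.5631 | yaw 66.74 z-axis [-2.e-04  0.e+00 -1.e+00] pos [ 0.4588 -0.2736  0.0822] t 4.15 F [ 0.  -0.2 -0.4]
```

```bash
python3 - <<'E'
from h import *
im=r.camera('wrist');cv2.imwrite('pics/w2.png',im)
E
```

```text
(no output)
```

View pics/w2.png

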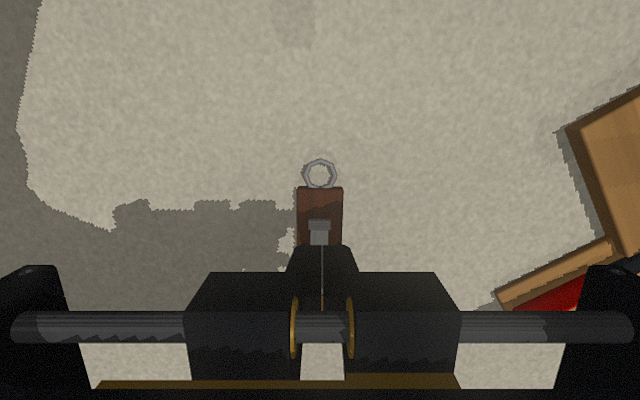

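The view shows the fingers shut and empty at (322,290). The fob is still on the table behind them, its tail at row 187 and ring at (319,172). I measure where it is now.

```bash
python3 - <<'E'
from h import *
im=cv2.imread('pics/w2.png');c=r.get_calibration('wrist');s=r.get_state();print(s['position'])
print('tail edge',plane(c,(297,188),.012),plane(c,(343,187),.012),'expected tail',proj(c,[.503-.063*.918,-.292+.063*.396,.012]),'tcp px',proj(c,s['position']))
t=r.camera('top');ct=r.get_calibration('top');hsv=cv2.cvtColor(t,cv2.COLOR_BGR2HSV);H,S,V=cv2.split(hsv)
m=(S>90)&(V>30);o=np.zeros_like(m);o[200:300,400:480]=m[200:300,400:480]
b=big(o);print(rect(ct,b,.012))
cv2.imwrite('pics/t2.png',cv2.resize(t[190:310,380:500],None,fx=5,fy=5))
E
```

```text
[ 0.45844526 -0.2733232   0.08157849]
tail edge [ 0.43723046 -0.28620229  0.012     ] [ 0.45090075 -0.25235313  0.012     ] expected tail [323.11252552 187.66034595] tcp px [322.63481842 241.48196764]
((538.1550903320312, -309.9263916015625), (37.07649230957031, 50.802879333496094), 80.285400390625)
```

View pics/t2.png

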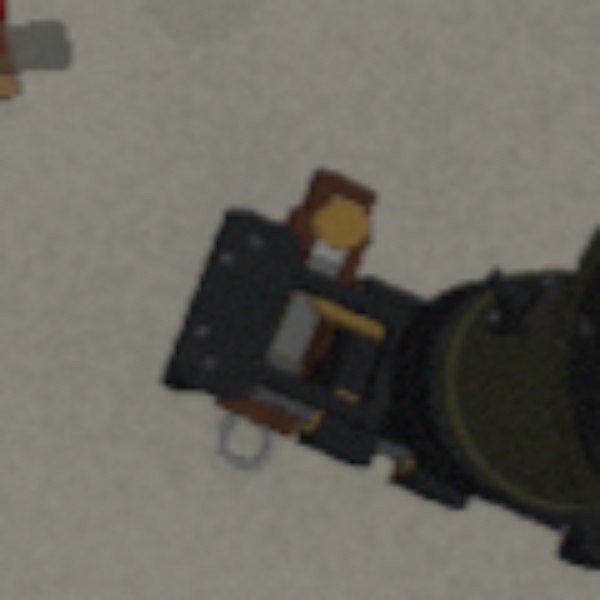

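The fob has not moved and is still flat. The fingers closed just above it, so the pads must sit higher than the reported TCP suggests. I check the finger tips' height against the picture.

```bash
python3 - <<'E'
from h import *
im=cv2.imread('pics/w2.png');c=r.get_calibration('wrist');s=r.get_state();Q=R.from_quat(s['tcp_rot']).as_matrix();p=np.array(s['position'])
for h in(0,-.005,-.01,-.015,-.02):
  print(h,[proj(c,p+Q@[a,b,h]).round(0).tolist() for a,b in((.009,0),(-.009,0),(0,.015),(0,-.015))])
g=cv2.cvtColor(im,cv2.COLOR_BGR2GRAY);print(g[225:262,322].tolist(),g[225:262,300].tolist())
ts=r.get_calibration('side');print('side px',proj(ts,p))
t=r.camera('side');u,v=proj(ts,p).astype(int);cv2.imwrite('pics/s2.png',cv2.resize(t[v-50:v+30,u-50:u+50],None,fx=7,fy=7,interpolation=cv2.INTER_NEAREST))
E
```

```text
0 [[323.0, 227.0], [323.0, 255.0], [348.0, 241.0], [297.0, 241.0]]
-0.005 [[323.0, 231.0], [323.0, 259.0], [348.0, 245.0], [297.0, 245.0]]
-0.01 [[323.0, 234.0], [323.0, 263.0], [349.0, 249.0], [296.0, 249.0]]
-0.015 [[323.0, 238.0], [323.0, 268.0], [350.0, 253.0], [295.0, 253.0]]
-0.02 [[323.0, 242.0], [323.0, 272.0], [351.0, 257.0], [295.0, 257.0]]
[78, 75, 79, 81, 79, 91, 104, 96, 96, 98, 98, 102, 93, 95, 96, 100, 97, 98, 99, 97, 74, 66, 64, 62, 62, 66, 65, 63, 61, 63, 65, 64, 66, 66, 63, 54, 59] [43, 47, 40, 43, 44, 45, 39, 39, 48, 47, 45, 51, 41, 43, 39, 47, 44, 56, 54, 42, 42, 22, 31, 31, 34, 23, 29, 37, 22, 38, 27, 28, 28, 31, 27, 24, 28]
side px [386.43979308 164.0908543 ]
```

View pics/s2.png

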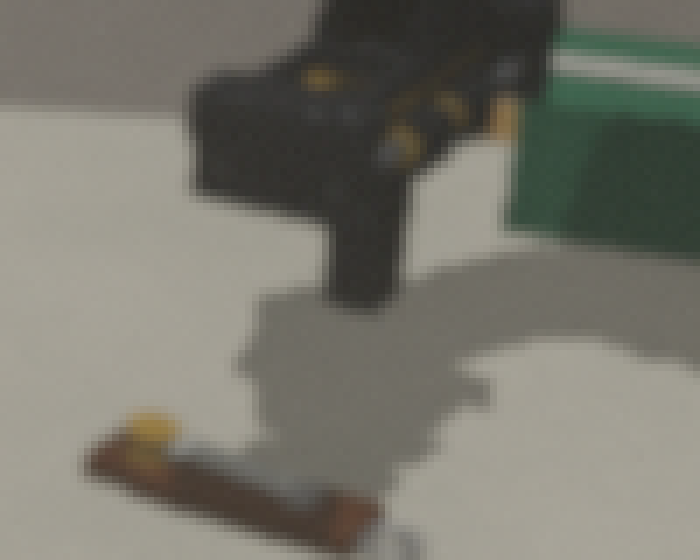

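The side crop shows the real finger tip at crop row 300, while the reported TCP projects to row 350. That makes the physical tips about 20 mm above the reported TCP, and the wrist view agrees (edge at row 245). I regrip lower and watch the force.

```bash
python3 inch.py '[[[0,0,0],0],[[0,0,0],0],[[0,0,0.03],0],[[0,0,0.06],0],[[0,0,0.08],0]]' 0.7; python3 inch.py '[[[0,0,0.005],0],[[0,0,0.01],0],[[0,0,0.01],0],[[0,0,0.01],0]]'; python3 go.py .459 -.273 -.014 66.5
```

```text
time_s: 4.92
position: [0.4588, -0.2732, 0.001]
tcp_rot: [0.201, 0.98, 0.0, -0.001]
wrist_force: [0.2, 0.8, -0.1]
opening: 0.547
finger_force: 0.0
time_s: 5.42
position: [0.4596, -0.2738, -0.007]
tcp_rot: [0.202, 0.979, -0.0, 0.001]
wrist_force: [-0.5, 0.4, 0.2]
opening: 0.698
finger_force: 0.0
shift [0.0008 0.0005 0.007 ] turn 0.0043 | yaw 66.75 z-axis [ 1.e-03 -4.e-04 -1.e+00] pos [ 0.4596 -0.2738 -0.007 ] t 5.425 F [-0.5  0.4  0.2]
```

```bash
python3 inch.py '[[[0,0,0.003],0],[[0,0,0.006],0],[[0,0,0.008],0],[[0,0,0.008],0]]'; python3 go.py .459 -.273 -.017 66.5
```

```text
time_s: 5.92
position: [0.459, -0.2735, -0.0158]
tcp_rot: [0.202, 0.979, 0.0, -0.0]
wrist_force: [0.4, 0.7, -1.1]
opening: 0.699
finger_force: 0.0
shift [0.0002 0.0004 0.0012] turn 0.0043 | yaw 66.75 z-axis [-4.e-04  2.e-04 -1.e+00] pos [ 0.459  -0.2735 -0.0158] t 5.925 F [ 0.4  0.7 -1.1]
```

```bash
python3 inch.py '[[[0,0,0],0],[[0,0,0],0],[[0,0,0],0],[[0,0,0],0],[[0,0,0],0]]' 0.0 35; python3 go.py .459 -.273 -.016 66.5
```

```text
time_s: 6.55
position: [0.4592, -0.2736, -0.0156]
tcp_rot: [0.202, 0.979, -0.0, -0.0]
wrist_force: [-0.3, 0.2, 0.1]
opening: 0.42
finger_force: 34.9
shift [0.0004 0.0005 0.0004] turn 0.0043 | yaw 66.75 z-axis [-0. -0. -1.] pos [ 0.4592 -0.2736 -0.0156] t 6.55 F [-0.3  0.2  0.1]
```

Gripped (0.42 × 88 mm ≈ 37 mm, 35 N). Now I lift and move to hover in front of the shelf.

```bash
python3 inch.py '[[[0,0,-0.02],0],[[0,0,-0.06],0],[[0,0,-0.09],0],[[0,0,-0.09],0]]'; python3 go.py .45 -.038 .074 98.9
```

```text
time_s: 7.05
position: [0.4604, -0.2742, 0.0762]
tcp_rot: [0.202, 0.979, -0.0, 0.002]
wrist_force: [1.0, -0.8, -1.6]
opening: 0.421
finger_force: 34.9
shift [0.1029 0.2129 0.0018] turn -0.5614 | yaw 66.73 z-axis [ 0.0037 -0.0015 -1.    ] pos [ 0.4604 -0.2742  0.0762] t 7.05 F [ 1.  -0.8 -1.6]
```

```bash
python3 inch.py '[[[0.02,0.043,0],-0.11],[[0.04,0.085,0],-0.22],[[0.06,0.128,0],-0.34],[[0.082,0.17,0],-0.45],[[0.103,0.213,0],-0.56]]';python3 inch.py '[[[0,0,0],0],[[0,0,0],0]]'>/dev/null; python3 go.py .45 -.038 .074 98.9; python3 - <<'E'
from h import *
c=r.get_calibration('wrist');im=r.camera('wrist');cv2.imwrite('pics/w3.png',im);np.savez('w3.npz',m=c['mtx'],T=c['cam_to_world'])
E
```

```text
time_s: 7.68
position: [0.4477, -0.0357, 0.0734]
tcp_rot: [-0.079, 0.997, 0.0, -0.001]
wrist_force: [1.5, 0.7, -0.1]
opening: 0.422
finger_force: 34.9
shift [-0.0019 -0.0006 -0.0003] turn -0.0017 | yaw 98.8 z-axis [-1.8e-03 -7.0e-04 -1.0e+00] pos [ 0.448  -0.0377  0.0737] t 7.925 F [-1.2 -0.5 -0.7]
```

View pics/w3.png

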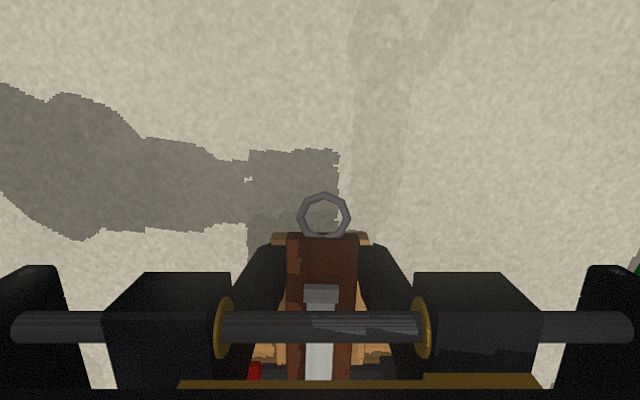

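The wrist view shows the fob held straight, its ring at (323,215). The shelf's near-edge corners are visible at about (272,236–243) and (368,234–241) on either side of the fob. I measure them.

```bash
python3 - <<'E'
from h import *
d=np.load('w3.npz');c=dict(mtx=d['m'],cam_to_world=d['T']);im=cv2.imread('pics/w3.png');hsv=cv2.cvtColor(im,cv2.COLOR_BGR2HSV)
m=(hsv[...,1]>70)&(hsv[...,0]>8)&(hsv[...,0]<25)&(hsv[...,2]>90)
for x0,x1 in((262,286),(357,378)):
  ys,xs=np.nonzero(m[225:262,x0:x1]);ys+=225;xs+=x0
  print('x',xs.min(),xs.max(),'y',ys.min(),ys.max(),[(x,ys[xs==x].min(),ys[xs==x].max()) for x in sorted(set(xs))][::2])
th=np.radians(8.85);Rm=np.array([[np.cos(th),np.sin(th)],[-np.sin(th),np.cos(th)]]) 
for u in((271,233),(271,240),(369,233),(369,240)):
  print(u,plane(c,u,.018)[:2].round(4),Rm@(plane(c,u,.018)[:2]-[.609,-.0132]))
th0=np.radians(98.8-90)
print('expected near corners',[proj(c,[.609+np.cos(th)*-.138-np.sin(th)*y,-.0132+np.sin(th)*-.138+np.cos(th)*y,.018]).round(1) for y in(-.04,.04)],[proj(c,[.609+np.cos(th)*-.138-np.sin(th)*y,-.0132+np.sin(th)*-.138+np.cos(th)*y,.0]).round(1) for y in(-.04,.04)])
t=r.camera('top');cv2.imwrite('pics/t3.png',t)
ct=r.get_calibration('top');h2=cv2.cvtColor(t,cv2.COLOR_BGR2HSV);H,S,V=cv2.split(h2)
s=(H>8)&(H<35)&(S>120)&(V>95);o=np.zeros_like(s);o[190:240,290:360]=s[190:240,290:360]
b=big(o);q=cv2.minEnclosingCircle(b);print('stud?',q,plane(ct,q[0],.0737+.0156+.027))
E
```

```text
x 269 285 y 232 244 [(np.int64(269), np.int64(241), np.int64(242)), (np.int64(271), np.int64(236), np.int64(242)), (np.int64(273), np.int64(240), np.int64(244)), (np.int64(275), np.int64(232), np.int64(244)), (np.int64(277), np.int64(232), np.int64(244)), (np.int64(279), np.int64(240), np.int64(244)), (np.int64(281), np.int64(232), np.int64(244)), (np.int64(283), np.int64(240), np.int64(244)), (np.int64(285), np.int64(232), np.int64(232))]
x 359 368 y 233 244 [(np.int64(359), np.int64(239), np.int64(240)), (np.int64(361), np.int64(239), np.int64(244)), (np.int64(363), np.int64(237), np.int64(244)), (np.int64(365), np.int64(235), np.int64(244)), (np.int64(367), np.int64(236), np.int64(244))]
(271, 233) [ 0.472  -0.0747] [-0.14487086 -0.0396929 ]
(271, 240) [ 0.4779 -0.0741] [-0.13889973 -0.03999291]
(369, 233) [0.4602 0.0011] [-0.14479267  0.03700924]
(369, 240) [0.4661 0.0023] [-0.13882299  0.03727162]
expected near corners [array([271., 241.]), array([372.4, 241. ])] [array([274.4, 232.1]), array([369.1, 232. ])]
stud? ((330.547607421875, 230.9761962890625), 5.547780513763428) [ 0.53513668 -0.02762853  0.1163    ]
```

The corners lie within 1–1.5 mm of the predicted stand pose, and the stud is in line. I lower to just above shelf height.

```bash
python3 inch.py '[[[0,0,0.03],0],[[0,0,0.055],0],[[0,0,0.067],0],[[0,0,0.067],0]]'; python3 go.py .5165 -.0275 .004 98.85
```

```text
time_s: 8.52
position: [0.4481, -0.0382, 0.0066]
tcp_rot: [-0.076, 0.997, -0.0, -0.001]
wrist_force: [-0.3, 0.5, 0.7]
opening: 0.416
finger_force: 34.9
shift [-0.0692  0.0002  0.0025] turn -0.002 | yaw 98.74 z-axis [-1.7e-03 -9.0e-04 -1.0e+00] pos [ 0.4481 -0.0382  0.0066] t 8.525 F [-0.3  0.5  0.7]
```

```bash
python3 inch.py '[[[-0.01,0,0.001],0],[[-0.025,0,0.002],0],[[-0.04,0,0.002],0],[[-0.055,0,0.002],0],[[-0.065,0,0.002],0]]'; python3 inch.py '[[[0,0,0],0],[[0,0,0],0]]'|grep force;  python3 go.py .525 -.0266 .0035 98.85
```

```text
time_s: 9.15
position: [0.5146, -0.0274, 0.0059]
tcp_rot: [-0.076, 0.997, 0.0, 0.001]
wrist_force: [-0.2, 0.0, -0.9]
opening: 0.419
finger_force: 34.9
wrist_force: [-1.2, -0.7, -1.6]
finger_force: 34.9
shift [-0.0129 -0.0011  0.0019] turn -0.0005 | yaw 98.82 z-axis [-1.e-03 -3.e-04 -1.e+00] pos [ 0.5121 -0.0275  0.0054] t 9.4 F [-1.2 -0.7 -1.6]
```

```bash
python3 inch.py '[[[-0.005,0,0.001],0],[[-0.01,0,0.002],0],[[-0.011,0,0.002],0],[[-0.012,0,0.002],0],[[-0.012,0,0.002],0]]'; python3 go.py .525 -.0266 .0035 98.85
```

```text
time_s: 10.02
position: [0.5221, -0.026, 0.003]
tcp_rot: [-0.077, 0.997, -0.0, -0.002]
wrist_force: [-5.4, -0.6, 0.8]
opening: 0.417
finger_force: 34.8
shift [-0.0028 -0.0011 -0.0005] turn -0.0001 | yaw 98.84 z-axis [-0.0047 -0.0013 -1.    ] pos [ 0.5221 -0.026   0.003 ] t 10.025 F [-5.4 -0.6  0.8]
```

```bash
python3 inch.py '[[[-0.001,0,0],0],[[-0.002,0,0],0],[[-0.002,0,0],0]]'; python3 go.py .525 -.0266 .0035 98.85
```

```text
time_s: 10.4
position: [0.5221, -0.0261, 0.0027]
tcp_rot: [-0.077, 0.997, -0.001, -0.004]
wrist_force: [-8.5, -1.0, 1.1]
opening: 0.415
finger_force: 34.8
shift [-0.0028 -0.0009 -0.0008] turn -0.0 | yaw 98.85 z-axis [-0.0082 -0.0024 -1.    ] pos [ 0.5221 -0.0261  0.0027] t 10.4 F [-8.5 -1.   1.1]
```

The head is against the stop at 8.5 N. I relax, release and lift, and work out the handle position from the first top picture.

```bash
python3 inch.py '[[[0.002,0,0],0],[[0.002,0,0],0]]' | grep force; python3 inch.py '[[[0,0,0],0],[[0,0,0],0],[[0,0,0],0]]' 0.75; python3 inch.py '[[[0,0,-0.03],0],[[0,0,-0.08],0],[[0,0,-0.14],0],[[0,0,-0.18],0],[[0,0,-0.18],0]]'; python3 - <<'E'
from h import *
c=r.get_calibration('top');o=np.array([.607,-.0138]);t=np.radians(8.85);Rm=np.array([[np.cos(t),np.sin(t)],[-np.sin(t),np.cos(t)]])
for p,z in(((379.3,183),.138),((380.2,193.7),.138),((335.3,192),.1),((337,201),.1)):
  print(p,Rm@(plane(c,p,z)[:2]-o))
im=r.camera('top');cv2.imwrite('pics/t4.png',cv2.resize(im[165:285,270:400],None,fx=5,fy=5,interpolation=cv2.INTER_CUBIC))
E
python3 go.py .6205 -.1007 .17 98.85
```

```text
wrist_force: [-5.4, -0.0, -0.1]
finger_force: 34.8
time_s: 11.02
position: [0.526, -0.025, 0.0037]
tcp_rot: [-0.077, 0.997, 0.0, 0.001]
wrist_force: [0.7, 0.2, -0.0]
opening: 0.735
finger_force: 0.0
time_s: 11.65
position: [0.5274, -0.0251, 0.1865]
tcp_rot: [-0.077, 0.997, -0.0, 0.004]
wrist_force: [0.6, 0.5, -0.4]
opening: 0.75
finger_force: 0.0
(379.3, 183) [ 0.01004124 -0.11821744]
(380.2, 193.7) [-0.01287316 -0.11602667]
(335.3, 192) [ 0.01153391 -0.02730105]
(337, 201) [-0.00882465 -0.02785656]
shift [-0.082  -0.0888  0.0149] turn -0.0008 | yaw 98.8 z-axis [ 0.0035  0.     -1.    ] pos [ 0.5258 -0.0255  0.1846] t 11.7 F [-0.6  0.   0.2]
```

View pics/t4.png

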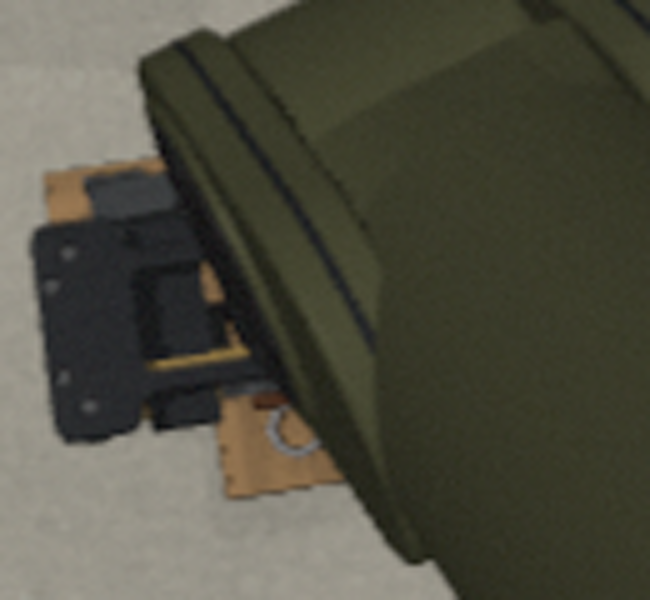

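The top view has the arm in the way, but the fob's ring and tail (crop (290,420)) lie squarely on the shelf. The handle's centre line checks out at stand x≈0. I shut the fingers and move above the handle.

```bash
python3 inch.py '[[[-0.04,-0.044,0],0],[[-0.082,-0.089,0],0],[[-0.082,-0.089,0.01],0],[[-0.082,-0.089,0.02],0],[[-0.082,-0.089,0.03],0]]' 0.0 20; python3 inch.py '[[[0,0,0.01],0],[[0,0,0.015],0],[[0,0,0.015],0]]'; python3 go.py .6205 -.1007 .12 98.85
```

```text
time_s: 12.32
position: [0.6178, -0.0992, 0.1519]
tcp_rot: [-0.078, 0.997, 0.001, -0.001]
wrist_force: [-0.2, -0.1, 0.1]
opening: 0.204
finger_force: 0.0
time_s: 12.7
position: [0.6191, -0.1005, 0.1381]
tcp_rot: [-0.077, 0.997, 0.0, -0.0]
wrist_force: [0.0, 0.3, -0.1]
opening: 0.003
finger_force: 0.0
shift [-0.0013 -0.0004  0.0181] turn 0.0002 | yaw 98.86 z-axis [-6.e-04  0.e+00 -1.e+00] pos [ 0.6191 -0.1005  0.1381] t 12.7 F [ 0.   0.3 -0.1]
```

```bash
python3 inch.py '[[[-0.001,0,0.01],0],[[-0.001,0,0.02],0],[[-0.001,0,0.025],0],[[-0.001,0,0.03],0],[[-0.001,-0.003,0.035],0]]'; python3 inch.py '[[[0,-0.003,0.005],0],[[0,-0.005,0.01],0],[[0,-0.007,0.015],0],[[0,-0.009,0.02],0],[[0,-0.01,0.025],0]]'; python3 go.py .6236 -.1205 .0545 98.85
```

```text
time_s: 13.32
position: [0.621, -0.1032, 0.1032]
tcp_rot: [-0.077, 0.997, 0.0, 0.0]
wrist_force: [-0.4, 1.7, 0.8]
opening: 0.005
finger_force: 0.8
time_s: 13.95
position: [0.6228, -0.1136, 0.0783]
tcp_rot: [-0.077, 0.997, -0.0, 0.0]
wrist_force: [0.1, 2.1, 3.1]
opening: 0.006
finger_force: 1.7
shift [ 0.0002 -0.007   0.0238] turn -0.0002 | yaw 98.84 z-axis [ 7.e-04 -1.e-04 -1.e+00] pos [ 0.6228 -0.1136  0.0783] t 13.95 F [0.1 2.1 3.1]
```

Contact, with the spring resisting at 3–4 N as expected. I keep pressing.

```bash
python3 inch.py '[[[0,-0.002,0.004],0],[[0,-0.003,0.008],0],[[0,-0.004,0.012],0],[[0,-0.005,0.016],0]]'|grep -E "pos|force"; python3 inch.py '[[[0,-0.001,0.002],0],[[0,-0.001,0.004],0]]'|grep -E "pos|wr";python3 inch.py '[[[0,0,0.002],0],[[0,-0.001,0.004],0]]'|grep -E "pos|wr"
```

```text
position: [0.6235, -0.118, 0.0628]
wrist_force: [-1.6, 3.3, 5.4]
finger_force: 3.1
position: [0.6236, -0.119, 0.0584]
wrist_force: [-1.2, 3.6, 3.6]
position: [0.6237, -0.12, 0.0544]
wrist_force: [0.2, 2.9, 4.8]
```

```bash
python3 inch.py '[[[0,0,0.002],0],[[0,0,0.003],0]]'|grep -E "pos|wr";python3 inch.py '[[[0,0,0.002],0],[[0,0,0.003],0]]'|grep -E "pos|wr"; python3 inch.py '[[[0,0,0.002],0],[[0,0,0.002],0]]'|grep -E "pos|wr"
```

```text
position: [0.6238, -0.1206, 0.0514]
wrist_force: [0.4, 2.3, 4.6]
position: [0.6239, -0.121, 0.0491]
wrist_force: [-1.4, 2.4, 10.9]
position: [0.624, -0.1212, 0.0479]
wrist_force: [-2.1, 1.7, 13.9]
```

```bash
python3 inch.py '[[[0,0,0.002],0],[[0,0,0.003],0],[[0,0,0.003],0]]'|grep -E "pos|wr"; python3 inch.py '[[[0,0.002,-0.01],0],[[0,0.004,-0.03],0],[[0,0.01,-0.055],0],[[0,0.018,-0.09],0],[[0,0.018,-0.14],0]]'|grep -E "pos|wr"; python3 go.py .40 -.09 .2 98.85
```

```text
position: [0.6241, -0.1215, 0.0459]
wrist_force: [-4.0, 1.4, 20.8]
position: [0.6184, -0.1031, 0.1832]
wrist_force: [0.8, -0.6, 0.2]
shift [ 0.2139  0.0466 -0.0156] turn 0.0003 | yaw 98.87 z-axis [-5.5e-03 -9.0e-04 -1.0e+00] pos [ 0.6184 -0.1031  0.1832] t 16.7 F [ 0.8 -0.6  0.2]
```

```bash
python3 go.py .5225 -.0261 .12 98.85; python3 inch.py '[[[0.04,0.03,0],0],[[0.08,0.06,0],0],[[0.107,0.091,0.02],0],[[0.107,0.091,0.06],0],[[0.107,0.091,0.06],0]]' 0.75 ; python3 go.py .5225 -.0261 .003 98.85
```

```text
shift [0.0825 0.0908 0.0636] turn 0.0003 | yaw 98.87 z-axis [-5.5e-03 -9.0e-04 -1.0e+00] pos [ 0.6184 -0.1031  0.1832] t 16.7 F [ 0.8 -0.6  0.2]
time_s: 17.32
position: [0.4984, -0.0303, 0.1218]
tcp_rot: [-0.077, 0.997, -0.001, -0.003]
wrist_force: [-0.4, -0.1, 0.8]
opening: 0.549
finger_force: 0.0
shift [-0.0253  0.0006  0.1186] turn -0.0001 | yaw 98.84 z-axis [-0.0065 -0.0023 -1.    ] pos [ 0.4984 -0.0303  0.1218] t 17.325 F [-0.4 -0.1  0.8]
```

```bash
python3 inch.py '[[[-0.02,0,0.03],0],[[-0.025,0,0.08],0],[[-0.025,0,0.11],0],[[-0.025,0,0.117],0],[[-0.025,0,0.117],0]]'|grep -E "pos|wr"; python3 go.py .5225 -.0261 .003 98.85;python3 inch.py '[[[0,0,0],0],[[0,0,0],0],[[0,0,0],0],[[0,0,0],0]]' 0.0 35
```

```text
position: [0.5265, -0.0257, 0.0072]
wrist_force: [0.5, 0.3, -0.9]
shift [0.004  0.0002 0.0042] turn -0.001 | yaw 98.79 z-axis [ 1.e-03 -5.e-04 -1.e+00] pos [ 0.5265 -0.0257  0.0072] t 17.95 F [ 0.5  0.3 -0.9]
time_s: 18.45
position: [0.5258, -0.0252, 0.0067]
tcp_rot: [-0.077, 0.997, 0.0, 0.0]
wrist_force: [0.3, -1.0, -0.7]
opening: 0.321
finger_force: 0.0
```

The fingers passed over the top again, so the tips sit about 23 mm above the reported TCP. I reopen and go about 7 mm lower.

```bash
python3 inch.py '[[[0,0,-0.01],0],[[0,0,-0.01],0],[[0,0,-0.01],0],[[0.003,0,-0.01],0],[[0.003,0,-0.005],0]]' 0.75|grep -E "pos|wr|open"; python3 inch.py '[[[0,0,0.005],0],[[0,0,0.009],0],[[0,0,0.012],0],[[0,0,0.012],0]]'; python3 go.py .5225 -.0261 -.0005 98.85
```

```text
position: [0.5224, -0.0258, 0.0113]
wrist_force: [-1.0, -0.4, 0.5]
opening: 0.745
time_s: 19.58
position: [0.5226, -0.0256, -0.0009]
tcp_rot: [-0.077, 0.997, 0.0, -0.0]
wrist_force: [0.8, 0.5, 0.2]
opening: 0.751
finger_force: 0.0
shift [ 0.0002 -0.0005 -0.0004] turn -0.0001 | yaw 98.85 z-axis [-4.e-04  0.e+00 -1.e+00] pos [ 0.5226 -0.0256 -0.0009] t 19.575 F [0.8 0.5 0.2]
```

```bash
python3 inch.py '[[[0,0,0],0],[[0,0,0],0],[[0,0,0],0],[[0,0,0],0],[[0,0,0],0]]' 0.0 35|grep -E "pos|wr|open|fin"; python3 inch.py '[[[0.005,0,-0.001],0],[[0.015,0,-0.002],0],[[0.03,0,-0.002],0],[[0.05,0,-0.002],0],[[0.07,0,-0.002],0]]'; python3 inch.py '[[[0.02,0,0],0],[[0.02,0,-0.03],0],[[0.02,0,-0.07],0],[[0.02,0,-0.08],0],[[0.02,0,-0.08],0]]'; python3 - <<'E'
from h import *
s=r.get_state();print(s['position'])
c=r.get_calibration('side');im=r.camera('side');u,v=proj(c,np.array(s['position'])+[.05,0,.02]).astype(int);print(u,v)
cv2.imwrite('pics/s5.png',cv2.resize(im[v-45:v+45,u-60:u+60],None,fx=6,fy=6,interpolation=cv2.INTER_CUBIC))
E
```

```text
position: [0.5228, -0.0257, -0.0005]
wrist_force: [-0.4, -0.8, 1.7]
opening: 0.425
finger_force: 34.8
time_s: 20.82
position: [0.4521, -0.0366, 0.0016]
tcp_rot: [-0.077, 0.997, 0.0, -0.0]
wrist_force: [0.8, -0.2, -1.4]
opening: 0.426
finger_force: 34.9
time_s: 21.45
position: [0.4334, -0.0399, 0.082]
tcp_rot: [-0.077, 0.997, 0.0, 0.0]
wrist_force: [0.3, 0.7, -1.4]
opening: 0.421
finger_force: 34.9
[ 0.43339471 -0.03990162  0.08201097]
372 197
```

View pics/s5.png

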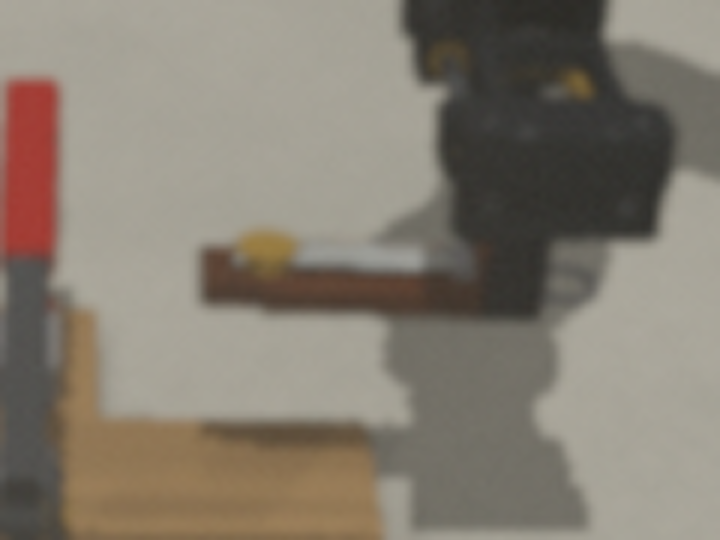

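```bash
python3 - <<'E'
from h import *
s=r.get_state();z0=s['position'][2]+.0185
Cs=[];P=[]
for n in('top','side'):
  c=r.get_calibration(n);im=r.camera(n);h=cv2.cvtColor(im,cv2.COLOR_BGR2HSV)
  e=np.array(s['position'])+[.085,.013,.04];u,v=proj(c,e).astype(int)
  m=(h[...,0]>14)&(h[...,0]<32)&(h[...,1]>110)&(h[...,2]>80);o=np.zeros_like(m);o[v-14:v+14,u-14:u+14]=m[v-14:v+14,u-14:u+14]
  b=big(o);M=cv2.moments(b);q=(M['m10']/M['m00'],M['m01']/M['m00']);print(n,(u,v),q,cv2.boundingRect(b));Cs.append(c);P.append(q)
p,gap=tri(Cs[0],P[0],Cs[1],P[1]);print(p,gap,'stud height over underside',p[2]-z0)
# same on the initial pictures (ajar on table)
P=[]
for n,f,x,y in(('top','pics/top0.png',448,234),('side','pics/side0.png',357,176)):
  h=cv2.cvtColor(cv2.imread(f),cv2.COLOR_BGR2HSV);m=(h[...,0]>14)&(h[...,0]<32)&(h[...,1]>110)&(h[...,2]>80);o=np.zeros_like(m);o[y-12:y+12,x-12:x+12]=m[y-12:y+12,x-12:x+12]
  M=cv2.moments(big(o));P.append((M['m10']/M['m00'],M['m01']/M['m00']))
print('initial',P,tri(Cs[0],P[0],Cs[1],P[1]))
E
```

```text
top (np.int64(330), np.int64(238)) (323.43389592123765, 234.3804500703235) (316, 224, 27, 28)
side (np.int64(357), np.int64(191)) (355.98692810457516, 193.98039215686273) (352, 192, 9, 7)
[ 0.52317146 -0.01243377  0.12262732] 0.00806162109096122 stud height over underside 0.022725400035386353
initial [(447.6616541353383, 234.3107769423559), (357.0, 175.14814814814815)] (array([ 0.53959124, -0.31196198,  0.02081197]), np.float64(0.00032903674725204176))
```

The side crop shows the fob held level, with the stud at (268,248) and the strap lying at the bar's top. I check the stud's height using the fob's known vertical plane.

```bash
python3 - <<'E'
from h import *
def vp(c,uv,p,yaw):
  o,d=ray(c,uv);n=np.array([-np.sin(yaw),np.cos(yaw),0]);return o+d*(n@(np.array(p)-o))/(n@d)
s=r.get_state();c=r.get_calibration('side');im=r.camera('side');y=np.radians(8.85);P=np.array(s['position'])
q=(355.987,193.98);a=vp(c,q,P,y);print('now centroid',a,'above underside',a[2]-P[2]-.0185,'top edge',vp(c,(356.5,192),P,y)[2]-P[2]-.0185,'along',np.hypot(*(a-P)[:2]))
c0=vp(c,(357.0,175.15),[.5035,-.2925,0],np.radians(-23.5));print('initial centroid',c0)
# brightness columns through stud and mid-strap, now; and bottom edge of the bar
for x in(356,362,370):print(x,cv2.cvtColor(im,cv2.COLOR_BGR2HSV)[186:206,x,1].tolist(),im[186:206,x,2].tolist())
for v in(188,190,192,194,196,198,200,202,203):print(v,(vp(c,(356,v),P+[0,.019,0],y)[2]-P[2]-.0185).round(4),end=' ')
h0=cv2.imread('pics/side0.png');print();print(h0[166:190,357,2].tolist(),cv2.cvtColor(h0,cv2.COLOR_BGR2HSV)[166:190,357,1].tolist())
E
```

```text
now centroid [ 0.52006298 -0.02620439  0.1147272 ] above underside 0.015442508227121485 top edge 0.0204894365802871 along 0.08810597817746024
initial centroid [ 0.53916417 -0.30800722  0.02273986]
356 [23, 22, 22, 27, 49, 93, 131, 144, 139, 135, 130, 118, 112, 109, 104, 96, 83, 57, 38, 28] [164, 164, 163, 163, 161, 156, 152, 151, 150, 140, 120, 104, 96, 94, 88, 82, 80, 94, 120, 147]
362 [22, 23, 20, 22, 23, 25, 30, 32, 27, 17, 15, 36, 90, 104, 102, 97, 92, 75, 46, 30] [163, 164, 163, 163, 164, 162, 160, 153, 151, 149, 138, 107, 91, 91, 90, 87, 80, 82, 106, 138]
370 [22, 24, 24, 23, 22, 24, 26, 21, 13, 10, 11, 30, 88, 112, 109, 105, 96, 77, 54, 34] [164, 162, 162, 163, 163, 162, 157, 149, 154, 155, 141, 109, 90, 93, 94, 90, 82, 83, 104, 137]
188 0.0405 190 0.0356 192 0.0307 194 0.0257 196 0.0207 198 0.0157 200 0.0107 202 0.0056 203 0.0031 
[162, 162, 162, 162, 162, 159, 158, 153, 150, 143, 130, 108, 100, 104, 103, 98, 89, 80, 86, 116, 142, 156, 159, 159] [24, 24, 24, 22, 24, 27, 50, 95, 131, 137, 131, 118, 110, 110, 114, 107, 95, 86, 59, 35, 25, 23, 24, 22]
```

The stud's centre is 15.4 mm above the underside, against 22.7 mm before. That 7.3 mm drop matches the 7 mm expected for a snapped strap. On to the tray.

```bash
python3 go.py .493 .309 .082 83.3
```

```text
shift [-0.1128  0.3352 -0.0016] turn 0.2715 | yaw 98.85 z-axis [-1.7e-03 -6.0e-04 -1.0e+00] pos [ 0.4331 -0.0396  0.0807] t 21.65 F [-0.5  0.2 -1. ]
```

```bash
python3 inch.py '[[[-0.01,0.04,0],0.04],[[-0.03,0.09,0],0.09],[[-0.05,0.15,0],0.14],[[-0.07,0.21,0],0.19],[[-0.09,0.265,0],0.24]]'; python3 go.py .493 .309 .082 83.3
```

```text
time_s: 22.28
position: [0.4814, 0.2383, 0.0805]
tcp_rot: [0.043, 0.999, -0.001, -0.001]
wrist_force: [0.4, -1.3, -1.1]
opening: 0.427
finger_force: 34.9
shift [-0.0054  0.0715 -0.0016] turn 0.0309 | yaw 85.07 z-axis [-0.0011 -0.0013 -1.    ] pos [0.4814 0.2383 0.0805] t 22.275 F [ 0.4 -1.3 -1.1]
```

```bash
python3 inch.py '[[[-0.002,0.04,0],0.03],[[-0.005,0.065,0],0.03],[[-0.005,0.071,0],0.03],[[-0.005,0.071,0.02],0.03],[[-0.005,0.071,0.04],0.03]]'|grep wr; python3 inch.py '[[[0,0,0.01],0],[[0,0,0.02],0],[[0,0,0.03],0],[[0,0,0.035],0],[[0,0,0.035],0]]'; python3 go.py .493 .309 -.0125 83.3
```

```text
wrist_force: [0.6, -0.9, -1.0]
time_s: 23.52
position: [0.493, 0.3064, 0.0062]
tcp_rot: [0.058, 0.998, -0.0, -0.0]
wrist_force: [0.8, 0.1, -1.7]
opening: 0.429
finger_force: 34.9
shift [0.0003 0.0025 0.0187] turn 0.0012 | yaw 83.37 z-axis [-2.e-04 -1.e-04 -1.e+00] pos [0.493  0.3064 0.0062] t 23.525 F [ 0.8  0.1 -1.7]
```

```bash
python3 inch.py '[[[0,0.002,0.006],0],[[0,0.002,0.011],0],[[0,0.002,0.015],0],[[0,0.002,0.016],0],[[0,0.002,0.016],0]]'; python3 inch.py '[[[0,0,0.001],0],[[0,0,0.002],0],[[0,0,0.002],0]]'|grep -E "pos|wr"
```

```text
time_s: 24.15
position: [0.4933, 0.3085, -0.0096]
tcp_rot: [0.058, 0.998, 0.0, -0.0]
wrist_force: [-0.0, 0.9, -1.3]
opening: 0.421
finger_force: 34.9
position: [0.4933, 0.3085, -0.0116]
wrist_force: [0.5, 0.6, -1.1]
```

```bash
python3 inch.py '[[[0,0,0.001],0],[[0,0,0.001],0]]'|grep -E "pos|wr"; python3 inch.py '[[[0,0,0.001],0],[[0,0,0.001],0]]'|grep -E "pos|wr"
```

```text
position: [0.4934, 0.3085, -0.0126]
wrist_force: [-0.6, -0.2, -1.1]
position: [0.4934, 0.3086, -0.0134]
wrist_force: [-0.4, -0.6, 0.9]
```

Touchdown: the fob's weight is off the wrist. I release, lift and back away.

```bash
python3 inch.py '[[[0,0,0],0],[[0,0,0],0],[[0,0,0],0]]' 0.7|grep -E "wr|open"; python3 inch.py '[[[0,0,-0.02],0],[[0,0,-0.06],0],[[0,0,-0.12],0],[[0,0,-0.18],0],[[0,0,-0.2],0]]'|grep -E "pos|wr"; python3 inch.py '[[[0.05,-0.05,0],0],[[0.09,-0.1,0],0],[[0.09,-0.15,0],0],[[0.09,-0.2,0],0],[[0.09,-0.25,0],0]]'|grep -E "pos|time"; python3 - <<'E'
from h import *
C={};im={}
for n in('top','side'):C[n]=r.get_calibration(n);im[n]=r.camera(n);cv2.imwrite(f'pics/end_{n}.png',im[n])
for n in('top','side'):
  h=cv2.cvtColor(im[n],cv2.COLOR_BGR2HSV);H,S,V=cv2.split(h);u,v=proj(C[n],[.54,.303,.012]).astype(int)
  o=np.zeros(H.shape,np.uint8);sl=np.s_[v-40:v+40,u-45:u+45];o[sl]=(((H<35)|(H>170))&(S>90))[sl];b=big(o);print(n,rect(C[n],b,.015),cv2.boundingRect(b))
  o[:]=0;o[sl]=((H>14)&(H<32)&(S>110)&(V>80))[sl];print(' brass',cv2.minEnclosingCircle(big(o)),plane(C[n],cv2.minEnclosingCircle(big(o))[0],.02))
a=cv2.imread('pics/top0.png');d=cv2.absdiff(a,im['top']).max(2)
for k,(x0,x1,y0,y1) in dict(vase=(170,225,118,178),frame=(260,325,105,155),candle=(415,460,125,168),stand=(275,400,175,268)).items():print(k,(d[y0:y1,x0:x1]>40).sum())
E
```

```text
wrist_force: [-0.4, -1.1, 0.6]
opening: 0.698
position: [0.4947, 0.3099, 0.1904]
wrist_force: [-0.0, -0.8, 0.0]
time_s: 26.65
position: [0.3747, 0.0691, 0.1866]
top ((542.2100830078125, 300.5224609375), (38.17744827270508, 124.44832611083984), 81.88072967529297) (176, 205, 25, 54)
 brass ((190.5, 214.5), 5.147915363311768) [0.58096032 0.29768727 0.02      ]
side ((542.0946044921875, 305.8326110839844), (43.45183563232422, 123.70486450195312), 80.49252319335938) (285, 323, 74, 35)
 brass ((299.6896667480469, 328.8448181152344), 8.259858131408691) [0.58004685 0.29660085 0.02      ]
vase 0
frame 0
candle 0
stand 0
```

The fob lies flat in the tray, strap up, and shows the bar's expected 38x124 mm outline from above. The handle is back up, and the vase, frame and candle show no change. I hand in.

```bash
python3 -c "
from plant import r
print(r.sign_off())"
```

```text
the job is handed in; nothing more can be done
None
```

The fob's strap is snapped shut and the fob lies strap up in the green tray; the handle sprang back up, the vase, candle and frame look unmoved in the top view, and I handed the job in at about 27 s of the 67 s allowed.

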